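Set the engraver's bed height and hold its hood open

TASK

A customer wants a name on a keyring tag: first turn the bed-height knob of the engraving machine on the shop counter until its pointed nose stands at the long index mark, then lift the machine's hood and hold it open at 60 degrees, so that the assistant can lay the tag on the bed. The hood has no stay and falls shut by itself, so do not let it drop: finish while still holding it steady at that angle, with the knob left on its mark. Leave the jar, the tea glass and the box of mirrors around the machine where they stand.

Things in the scene. Friction and masses are not known exactly. Their poses are not given: they have to be found in the camera images.
- engraver: Engraving machine, cream housing, fixed. Origin: centre of its underside; x to its rear, y to its left, z up. Footprint x -110 to 130, y -185 to 185 mm. Right part (y below -55): flat console deck, 85 mm high, bearing the knob and a small lamp. Left part: dark hood with smoked window, 85 to 120 mm high, its front face at x -110 flush with the wall below. Rear housing (x above 90) 120 mm high.
- height_knob (a joint): Angle of the bed-height knob (rad), growing clockwise seen from above. 0: its pointed nose points to the machine's right (-y of the engraver); 1.571: to the machine's front (-x), exactly at the long index mark. It starts at 0.2 to 0.9, turns from -0.3 to 3.0 with friction of about 0.05 N m, and stays where it is left.
- knob_grip (a point): On the knob's vertical axis, 30 mm above the deck: height for the TCP when gripping from above. Black skirt 48 mm across, up to 8 mm above the deck; on it an upright grip bar 12 mm thick, 41 mm long, 8 to 35 mm above the deck, lying along the direction of its pointed nose (white line). Pinch the bar across its 12 mm. The hood's side is 67 mm away, all else farther than 60 mm.
- index_mark (a point): On the long index mark: a 3 mm wide line that starts on the knob's dial and, alone of all the marks, runs on across the deck towards the machine's front, to 54 mm from the knob's axis; this point is 45 mm from the axis. The other graduations, every 15 degrees, are short and thin and stay on the dial.
- hood (a joint): Opening angle of the hood (rad): 0 shut (start), growing as its front edge rises, stop at 1.45; 60 degrees is 1.047. The hood weighs 0.3 to 0.65 kg and falls shut from any angle.
- hood_handle (a point): Middle of the hood's handle bar: round aluminium bar, 12 mm thick, 110 mm long, parallel to the hood's front edge (engraver's y), 40 mm in front of the front face, on a post at each end; shut, it is 104 mm above the counter, free above and below. It moves with the hood: 240 mm from the hinge along the hood and 16 mm below the hood's top plane. Can be pinched from above.
- hood_hinge (a point): Middle of the hood's hinge line, which runs along the engraver's y at the top rear edge of the hood; fixed, at x 90, y 65, z 120 mm in the engraver's frame.
- jar: Bystander: dark cosmetic jar with a black lid, 80 mm across, 86 mm high, beside or in front of the machine. Origin: centre of its underside. Leave it.
- tea_glass: Bystander: clear tea glass, 64 mm across, 85 mm high, in front of or beside the machine. Origin: centre of its underside. Leave it.
- mirror_box: Bystander: white open carton 110 x 150 x 45 mm with three round pocket mirrors standing in it up to 65 mm high, to the left of the machine. Origin: centre of its underside. Leave it.

How it is judged:
By the outcome, as a careful person would: the job done as asked, in the order asked, and still so for the second after the job is handed in, while the arm keeps its last pose, push and grip.
It also fails if it takes over 51 s, if anything falls off the work surface, if the arm or the gripper's body presses on something with over 40 N, if the wrist force passes 120 N, or if a joint passes its speed limit or range.

ROBOT

A 6-joint arm with a two-finger parallel gripper is mounted at the origin on the work surface. World frame = base frame: x ahead of the robot, y to its left, z up, the work surface at z = 0. Lengths are in m, angles in rad, forces in N, time in s.
With the tool pointing down it reaches from about 0.225 to 0.875 m from the base axis. Payload 3.4 kg.
Tool frame: the origin (TCP) lies between the finger pads, 19 mm behind the fingertips; this is the grasp point; z points along the fingers, y is the line along which they close (so a half turn about z gives the same grasp; the last joint's range is limited). The gripper opens to 85 mm and grips with 20 to 120 N. Pads are 22 mm wide; open, the fingers measure 114 mm over their backs; the gripper's body (76 mm by 85 mm) begins 54 mm behind the grasp point. The pads swing forward as they close: fully open they stand 13 mm farther back than shut.
Start: joints at [1.005, 0.276, 1.505, -0, 1.361, -0.121], TCP at [0.247, 0.519, 0.25] pointing down, gripper open.
Joint ranges: [-2.89, 2.89], [-0.75, 2.08], [0.22, 2.7], [-1.18, 4.32], [0.11, 2.71], [-2.7, 2.7]. Speed limits (rad/s): [2.57, 2.57, 3.14, 3.14, 3.14, 3.14].

INTERFACE

Orientations are given as a unit quaternion [w, x, y, z].
In Python, from rig import get_state, get_image, sign_off, find_in, place_of gives the robot as it stands.
- The arm moves only by the tool apply_moves, never from a script. Its argument "deltas" is one flat list of numbers, 5 for each row, row after row: the finger opening in mm, from 0 to 85.4, then the shift along the tool's x, y, z in mm, then the turn about the tool's z in degrees. A call has 1 to 12 rows; each row is the pose to reach, as a shift and turn from the pose commanded when the call began, along the tool's axes at that moment; what a row does not reach only later rows make up. A row lasts 1/12 s, in which the tool goes at most 41.7 mm and 7.16 degrees, less where a joint would pass 70% of its speed; a pose out of reach is approached as far as the arm can. A call with a gripper value outside its range is refused whole. The fingers move at their own pace and stop on an object; "squeeze" is the grip in N (left out, the last holds). Time passes only in rows, so rows that repeat a pose let the fingers close. It gives the time, the measured TCP pose, the force, the opening and the grip force at its end, in the units of the state.
- get_state(): the state, without advancing time (a new reading comes with each control period).
- get_image(name): name is "scene" or "top" or "wrist"; returns a dict with "frame" (400x640x3 uint8, red, green, blue), "K" (3x3 intrinsics, pixels), "position" and "orientation" of the camera in the world. Camera axes: x right, y down, z forward; pixel columns grow to the right and rows downward; lengths in m; the calibration is good to about 2 mm. A picture is of the moment at which its call begins. There is no depth.
- sign_off(): hands the job in; it is judged then, once.
Trained networks look in a picture, given as the dict that the camera call returned (one of the last four; its "shot" number tells which), for a name from the list of things; names that differ only in an ending like _2 or _b are one class to them, and where a whole thing is asked for, a point or a joint stands for the part that bears it (a point fixed in the world has none). Each returns a list of dicts, best first, with "score" (0 to 1); they miss things now and then, are a little off and sometimes report something else, mostly with a low value. They report only what shows in the picture. A call takes as long as a camera call.
- find_in(query, picture): "point" ([column, row] in pixels, amid what is visible of it).
- place_of(query, picture): "point" ([column, row] in pixels: a listed point, or the origin of a listed thing).
The state is a dict: "clock": time; "qpos": joint angles; "qd": joint speeds; "effort": joint torques, N m; "position": TCP position; "ee_rot": TCP orientation; "contact_force": force on the tool from outside, world axes, zero at the start; "moment": the same for the moment, N m; "width": finger opening in m; "gripper_force": force on a finger pad.
Only numpy, scipy, OpenCV 4.12 (cv2) and the standard library are available. Lean on these libraries where they do the work, as an engineer would, in place of code of your own. Each camera call takes 0.05 s, during which the arm holds its last target. There are 200 camera calls.

## Working session

There is one attempt and no reset: what is moved stays moved. The work goes in short steps, Python scripts to look and compute and a tool call to move; the robot and the scene stay as the last step left them, time stands still between calls to the robot, and variables do not carry over. Pictures are saved under pics/ and viewed, at most 10 in all, crops included, and the job is handed in when it is done.

Besides the shell and the picture viewer there is one more tool, called after "Call:" by a JSON object that holds its "api" and its "payload". apply_moves: Moves the arm, as the interface text tells. Its arguments: {"type":"object","properties":{"deltas":{"type":"array"},"squeeze":{"type":"number"}},"required":["deltas"]}

```bash
mkdir -p pics; cat > h.py <<'E'
import numpy as np, cv2
from scipy.spatial.transform import Rotation as R
from rig import *
def rot(q): return R.from_quat([q[1],q[2],q[3],q[0]]).as_matrix()
def ray(im,p):
    d=rot(im["orientation"])@np.linalg.inv(im["K"])@np.array([p[0],p[1],1.]); return np.array(im["position"]),d
def atz(im,p,z):
    o,d=ray(im,p); return o+d*(z-o[2])/d[2]
def proj(im,P):
    c=rot(im["orientation"]).T@(np.array(P)-np.array(im["position"])); c=im["K"]@c; return c[:2]/c[2]
def tri(obs):
    A=np.zeros((3,3));b=np.zeros(3)
    for im,p in obs:
        o,d=ray(im,p);d=d/np.linalg.norm(d);M=np.eye(3)-np.outer(d,d);A+=M;b+=M@o
    return np.linalg.solve(A,b)
def save(im,n): cv2.imwrite("pics/"+n,cv2.cvtColor(im["frame"],cv2.COLOR_RGB2BGR))
E
python3 - <<'E'
from h import *
np.set_printoptions(precision=3,suppress=True)
s=get_image("scene");t=get_image("top")
save(s,"s.png");save(t,"t.png")
for q in ["engraver","knob_grip","index_mark","hood_handle","hood_hinge","jar","tea_glass","mirror_box"]:
    a=place_of(q,s);b=place_of(q,t)
    print(q,[(x["point"],round(x["score"],2)) for x in a[:2]],[(x["point"],round(x["score"],2)) for x in b[:2]])
    if a and b: print("   tri",tri([(s,a[0]["point"]),(t,b[0]["point"])]))
print(s["position"],t["position"],get_state())
E
```

```text
engraver [([289.2, 216.9], 0.66)] [([370.9, 197.6], 0.97), ([410.4, 222.6], 0.46)]
   tri [ 0.6   -0.067  0.003]
knob_grip [([273.6, 158.2], 0.69), ([347.9, 179.8], 0.32)] [([415.9, 208.4], 0.63)]
   tri [ 0.555 -0.19   0.112]
index_mark [([286.6, 163.1], 0.74)] [([409.9, 224.2], 0.62)]
   tri [ 0.515 -0.179  0.086]
hood_handle [([346.3, 182.6], 0.82)] [([340.7, 242.4], 0.97)]
   tri [0.462 0.021 0.1  ]
hood_hinge [([260.2, 199.5], 0.98), ([285.6, 162.9], 0.59)] [([353.9, 163.7], 0.61)]
   tri [ 0.691 -0.016  0.125]
jar [([246.2, 166.5], 0.63)] [([465.9, 216.3], 0.88), ([354.2, 164.1], 0.33)]
   tri [ 0.551 -0.37  -0.   ]
tea_glass [([386.4, 254.2], 0.85)] []
mirror_box [([320.5, 315.5], 0.94), ([350.3, 184.9], 0.36)] [([274.8, 164.0], 0.92), ([372.1, 199.5], 0.29)]
   tri [ 0.719  0.236 -0.01 ]
[1.027 0.612 0.623] [0.377 0.053 1.34 ] {'clock': 0.9, 'qpos': array([ 1.005,  0.276,  1.505,  0.   ,  1.361, -0.121]), 'qd': array([-0.001,  0.001,  0.002, -0.001,  0.   , -0.   ]), 'effort': array([ -0.   , -41.664, -24.61 ,  -0.   ,  -0.   ,   0.   ]), 'position': array([0.247, 0.519, 0.25 ]), 'ee_rot': array([0.   , 0.221, 0.975, 0.   ]), 'contact_force': array([ 0.75 ,  0.165, -0.274]), 'moment': array([-0.031, -0.054,  0.022]), 'gripper_force': 0.0, 'width': 0.08531806397760307}
```

View pics/s.png

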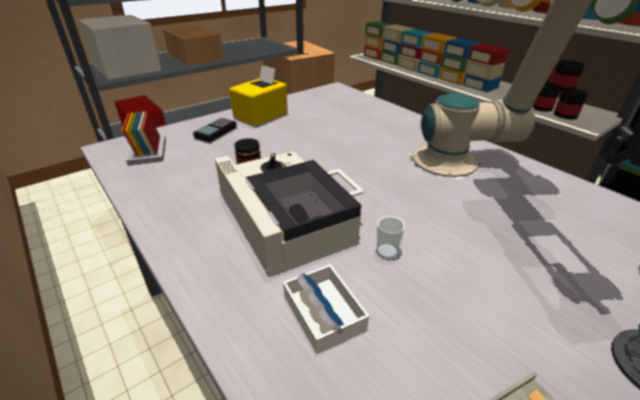

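View pics/t.png

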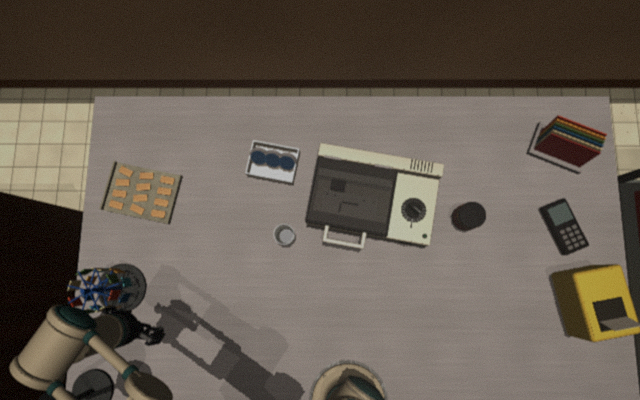

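The scene view shows the machine at its centre with the handle near (347,182) and the glass at (390,238). In the top view the knob is at (414,209), the handle at (343,240), the jar at (467,216), the glass at (285,235) and the box at (273,162). The triangulated heights match the given ones, and the engraver's yaw is about -8.5°. I'm moving above the knob now.

Call:
{"api": "apply_moves", "payload": {"deltas": [60,-583,-507,0,105,60,-583,-507,0,105,60,-583,-507,0,105,60,-583,-507,0,105,60,-583,-507,0,105,60,-583,-507,0,105,60,-583,-507,0,105,60,-583,-507,0,105,60,-583,-507,0,105,60,-583,-507,0,105,60,-583,-507,0,105,60,-583,-507,0,105]}}

```text
clock: 1.9
position: [0.4472, 0.0585, 0.2504]
ee_rot: [0.0, 0.828, 0.561, 0.001]
contact_force: [0.9, 0.0, -0.1]
width: 0.0599
gripper_force: 0.0
```

Call:
{"api": "apply_moves", "payload": {"deltas": [60,-191,193,0,19,60,-191,193,0,19,60,-191,193,0,19,60,-191,193,0,19,60,-191,193,0,19,60,-191,193,0,19,60,-191,193,0,19,60,-191,193,0,19,60,-191,193,0,19]}}

```text
clock: 2.65
position: [0.5568, -0.1888, 0.2493]
ee_rot: [-0.001, 0.908, 0.418, -0.0]
contact_force: [-0.5, 0.6, -0.1]
width: 0.0598
gripper_force: 0.0
```

```bash
python3 - <<'E'
from h import *
np.set_printoptions(precision=3,suppress=True)
s=get_state();print(s["clock"],s["position"],s["ee_rot"],s["qpos"])
w=get_image("wrist");save(w,"w1.png");t=get_image("top")
print(w["position"])
for q,z in [("knob_grip",.115),("index_mark",.085),("hood_handle",.104),("engraver",0)]:
  for im in (w,t):
    print(q,[(np.round(a["point"]),round(a["score"],2),atz(im,a["point"],z)) for a in place_of(q,im)[:2]])
E
```

```text
2.65 [ 0.557 -0.189  0.249] [-0.001  0.908  0.418 -0.   ] [-0.446  0.296  1.477  0.001  1.369  0.262]
[ 0.603 -0.134  0.373]
knob_grip [(array([321., 192.]), 0.88, array([ 0.558, -0.187,  0.115]))]
knob_grip [(array([413., 211.]), 0.47, array([ 0.548, -0.182,  0.115]))]
index_mark [(array([281., 206.]), 0.92, array([ 0.512, -0.178,  0.085]))]
index_mark [(array([407., 222.]), 0.77, array([ 0.521, -0.169,  0.085]))]
hood_handle [(array([76., 86.]), 0.82, array([0.458, 0.016, 0.104]))]
hood_handle [(array([342., 240.]), 0.8, array([0.463, 0.022, 0.104]))]
engraver [(array([282.,  76.]), 0.86, array([ 0.594, -0.074,  0.   ]))]
engraver [(array([368., 201.]), 0.59, array([ 0.596, -0.064,  0.   ]))]
```

View pics/w1.png

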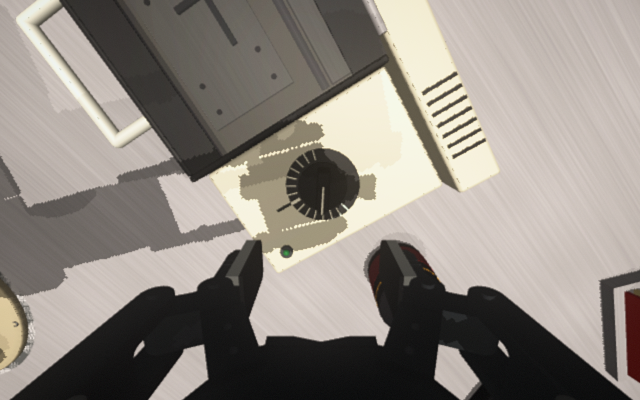

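The wrist view shows the knob at (322,185), its white line running down to about (323,215), the long mark near (285,207), and the handle from (27,15) to (120,140). I'll zoom in on the knob.

```bash
python3 - <<'E'
from h import *
i=cv2.imread("pics/w1.png")[130:240,250:390]
cv2.imwrite("pics/c1.png",cv2.resize(i,None,fx=5,fy=5,interpolation=cv2.INTER_NEAREST))
E
```

```text
(no output)
```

View pics/c1.png

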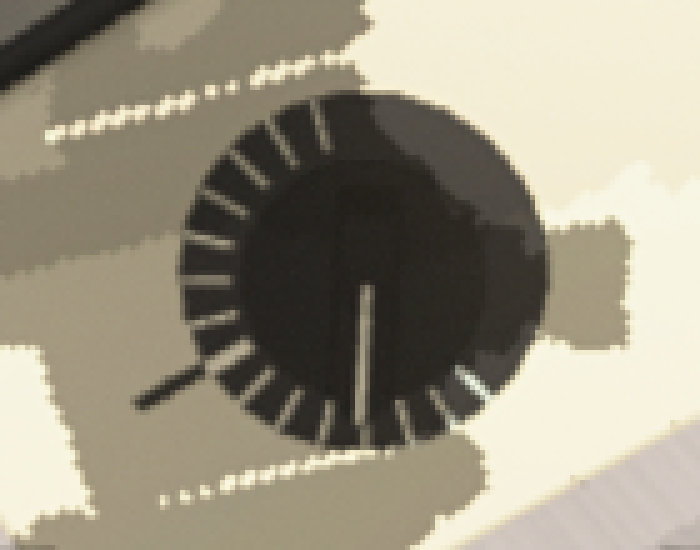

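The line on the knob runs from crop (368,288) to (360,428), and the index mark on the deck from (138,405) to (205,368).

```bash
cat > m.py <<'E'
E
python3 - <<'E'
from h import *
np.set_printoptions(precision=4,suppress=True)
w=get_image("wrist")
c=lambda u,v:(250+u/5,130+v/5)
hd=lambda a,b:np.degrees(np.arctan2(*(b-a)[1::-1]))
a=atz(w,c(368,288),.120);b=atz(w,c(359,424),.120);print("nose",a,b,hd(a,b),np.linalg.norm(b-a))
m0=atz(w,c(205,368),.085);m1=atz(w,c(138,405),.085);print("mark",m0,m1,hd(m0,m1))
cen=atz(w,c(365,268),.086);print("skirt centre",cen,hd(cen,m1), np.linalg.norm(m1-cen))
h0=atz(w,(27,15),.104);h1=atz(w,(120,140),.104);print("handle",h0,h1,hd(h1,h0),np.linalg.norm(h0-h1))
k0=atz(w,(196,180),.120);k1=atz(w,(387,60),.120);print("hood side",k0,k1,hd(k0,k1))
s=get_state();M=rot(s["ee_rot"]);print(np.degrees(np.arctan2(M[1,1],M[0,1])),s["position"])
E
```

```text
nose [ 0.563  -0.1837  0.12  ] [ 0.5454 -0.202   0.12  ] -133.85478171864207 0.025480749975747567
mark [ 0.5213 -0.1821  0.085 ] [ 0.5055 -0.1791  0.085 ] 169.31050531850835
skirt centre [ 0.5599 -0.187   0.086 ] 171.71112967381606 0.054954284828166236
handle [0.4714 0.0761 0.104 ] [ 0.4499 -0.0352  0.104 ] 79.08323443977426 0.11341492276103354
hood side [ 0.4823 -0.1061  0.12  ] [ 0.6676 -0.137   0.12  ] -9.46189541388324
-40.39407236513663 [ 0.5567 -0.1873  0.2502]
```

The knob sits at (0.5595,-0.187) with θ ≈ 34.6°, and the yaw is about -9.3°. I'll descend and pinch the bar.

Call:
{"api": "apply_moves", "payload": {"deltas": [45,2,2,30,3.5,45,2,2,60,3.5,45,2,2,85,3.5,45,2,2,105,3.5,45,2,2,120,3.5,45,2,2,129,3.5,45,2,2,133,3.5,45,2,2,133,3.5], "squeeze": 40}}

```text
clock: 3.87
position: [0.5593, -0.1874, 0.1164]
ee_rot: [-0.0, 0.92, 0.391, -0.0]
contact_force: [-0.5, 0.6, -0.1]
width: 0.045
gripper_force: 0.0
```

Call:
{"api": "apply_moves", "payload": {"deltas": [5,0,0,0,0,5,0,0,0,0,5,0,0,0,0,5,0,0,0,0,5,0,0,0,0,5,0,0,0,0]}}

```text
clock: 4.37
position: [0.5599, -0.1875, 0.1183]
ee_rot: [0.001, 0.92, 0.391, 0.001]
contact_force: [-1.8, 1.4, 6.5]
width: 0.0111
gripper_force: 41.3
```

Call:
{"api": "apply_moves", "payload": {"deltas": [5,0,0,-1.5,5,5,0,0,-1.5,10,5,0,0,-1.5,15,5,0,0,-1.5,20,5,0,0,-1.5,25,5,0,0,-1.5,30,5,0,0,-1.5,35,5,0,0,-1.5,40,5,0,0,-1.5,45,5,0,0,-1.5,50,5,0,0,-1.5,55.4,5,0,0,-1.5,55.4]}}

```text
clock: 5.37
position: [0.5606, -0.1895, 0.1184]
ee_rot: [0.002, 0.997, -0.082, 0.001]
contact_force: [1.7, -5.8, -3.4]
width: 0.0112
gripper_force: 39.9
```

Call:
{"api": "apply_moves", "payload": {"deltas": [5,0,0,0,0,5,0,0,0,0,40,0,0,0,0,40,0,0,0,0,40,0,0,0,0,40,0,0,-40,0,40,0,0,-80,0,40,0,0,-120,0,40,0,0,-120,0]}}

```text
clock: 6.12
position: [0.5635, -0.1889, 0.2475]
ee_rot: [0.003, 0.997, -0.081, 0.008]
contact_force: [1.1, -0.9, 0.5]
width: 0.0402
gripper_force: 0.0
```

```bash
python3 - <<'E'
from h import *
s=get_state();print(s["clock"],s["position"],s["ee_rot"],s["qpos"])
w=get_image("wrist");save(w,"w2.png")
k=place_of("knob_grip",w)[0]["point"];print(k, place_of("hood_handle",w)[:1])
c=(int(k[0])-70,int(k[1])-60);c=(max(c[0],0),max(c[1],0));print(c)
i=cv2.imread("pics/w2.png")[c[1]:c[1]+120,c[0]:c[0]+150]
cv2.imwrite("pics/c2.png",cv2.resize(i,None,fx=5,fy=5,interpolation=cv2.INTER_NEAREST))
E
```

```text
6.1167 [ 0.56346681 -0.18891008  0.24746133] [ 0.0025647   0.99669552 -0.08082751  0.00764017] [-4.40872616e-01  2.98004352e-01  1.47947187e+00  5.96263695e-04
  1.34800849e+00  1.29163346e+00]
[321.8, 203.9] []
(251, 143)
```

View pics/c2.png

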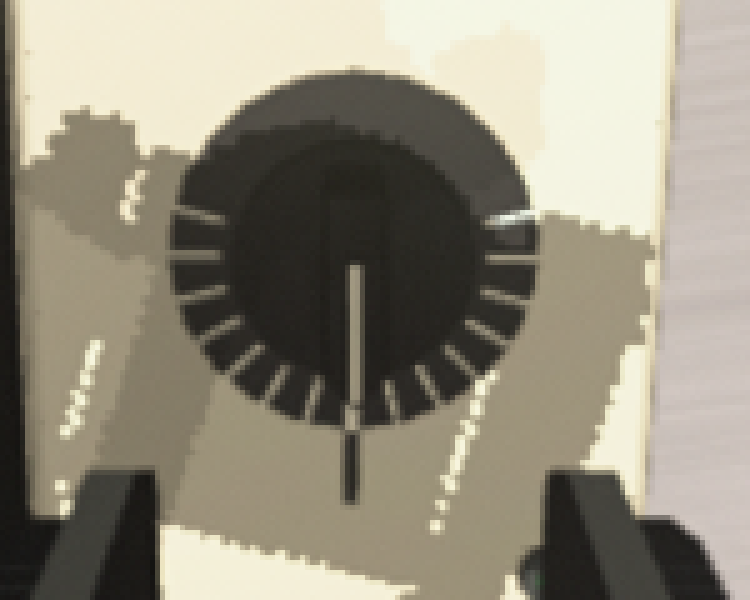

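The nose line, crop (354,266) to (352,405), now appears to run straight into the long mark at (351,432) to (350,502). I'll check that numerically.

```bash
python3 - <<'E'
from h import *
np.set_printoptions(precision=4,suppress=True)
w=get_image("wrist")
i=w["frame"][143:263,251:401].astype(int)
hd=lambda a,b:np.degrees(np.arctan2(*(b-a)[1::-1]))
# sub-pixel columns of bright line / dark mark
g=i.sum(2)
def col(r,sgn):
    x=np.arange(62,80);v=g[r,62:80]*sgn;v=v-np.median(v);v=np.clip(v-0.3*v.max(),0,None);return (x*v).sum()/v.sum()
f=lambda rs,s,z:[atz(w,(251+col(r,s),143+r),z) for r in rs]
n=np.array(f(range(55,78),1,.120));m=np.array(f(range(88,99),-1,.085))
for nm,P in(("nose",n),("mark",m)):
    print(nm,P[0],P[-1],hd(P[0],P[-1]),np.degrees(np.arctan(np.polyfit(P[:,0],P[:,1],1)[0])))
c=atz(w,(251+355/5,143+250/5),.086);print(c,hd(c,m[-1]),hd(c,n[-1]))
s=get_state();print(s["position"],s["ee_rot"],[x["point"] for x in place_of("knob_grip",w)[:1]])
E
```

```text
nose [ 0.5595 -0.1892  0.12  ] [ 0.5406 -0.181   0.12  ] 156.477609602754 -16.819094833340674
mark [ 0.5153 -0.1815  0.085 ] [ 0.5045 -0.1797  0.085 ] 170.5654515270476 -9.238633114666271
[ 0.5548 -0.1874  0.086 ] 171.2546010672072 155.67032263078994
[ 0.5588 -0.1869  0.2377] [-0.0005  0.9967 -0.0811 -0.0008] [[325.6, 199.0]]
```

The arm settled between the two pictures, which made the window miss. I'll redo it on one settled picture.

```bash
python3 - <<'E'
from h import *
np.set_printoptions(precision=4,suppress=True)
w=get_image("wrist");save(w,"w3.png");np.savez("pics/w3.npz",**{k:w[k] for k in("K","position","orientation")})
i=cv2.imread("pics/w3.png")[140:250,255:405]
cv2.imwrite("pics/c3.png",cv2.resize(i,None,fx=5,fy=5,interpolation=cv2.INTER_NEAREST))
E
```

```text
(no output)
```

View pics/c3.png

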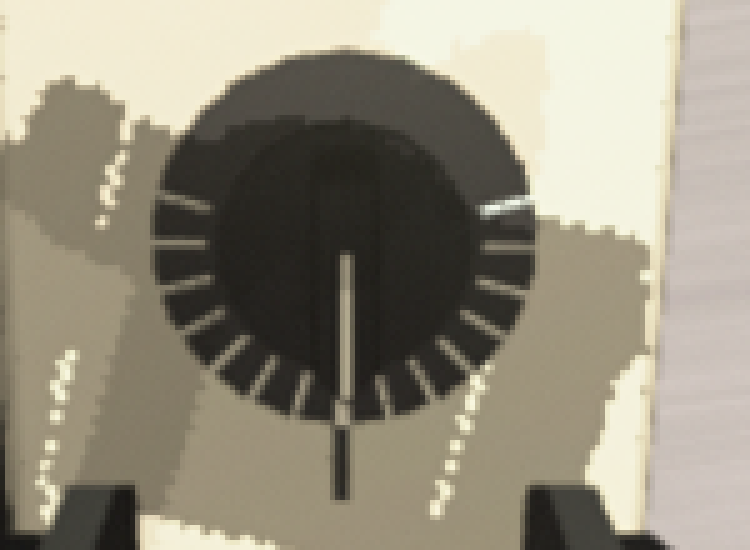

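The nose line runs from crop (345,255) to (344.5,398), and the mark from (342,430) to (340.5,498).

```bash
python3 - <<'E'
from h import *
np.set_printoptions(precision=4,suppress=True)
w=dict(np.load("pics/w3.npz"));F=cv2.imread("pics/w3.png").astype(int).sum(2)
hd=lambda a,b:np.degrees(np.arctan2(*(b-a)[1::-1]))
def col(r,s):
    x=np.arange(319,329);v=F[r,319:329]*s;v=v-np.median(v);v=np.clip(v-.3*v.max(),0,None);return (x*v).sum()/v.sum()
for nm,rs,s,z in(("nose",range(193,217),1,.120),("mark",range(228,238),-1,.085)):
    P=np.array([atz(w,(col(r,s)+0,r),z) for r in rs]);print(nm,P[0],P[-1],np.degrees(np.arctan(np.polyfit(P[:,0],P[:,1],1)[0])))
c=atz(w,(255+344/5,140+235/5),.086);print(c,hd(c,P[-1]))
s=get_state();print(s["position"],s["ee_rot"])
E
```

```text
nose [ 0.5631 -0.1898  0.12  ] [ 0.5429 -0.1866  0.12  ] -9.059639320923544
mark [ 0.5178 -0.182   0.085 ] [ 0.5082 -0.1804  0.085 ] -9.38459830058021
[ 0.5596 -0.1897  0.086 ] 169.79230780498472
[ 0.5585 -0.1869  0.2367] [-0.0007  0.9967 -0.0812 -0.0017]
```

The knob is within 1° of the mark. Next is the handle, which needs a -90° turn.

Call:
{"api": "apply_moves", "payload": {"deltas": [36,-130,-189,0,-90,36,-130,-189,0,-90,36,-130,-189,0,-90,36,-130,-189,0,-90,36,-130,-189,0,-90,36,-130,-189,0,-90,36,-130,-189,0,-90,36,-130,-189,0,-90,36,-130,-189,0,-90,36,-130,-189,0,-90,36,-130,-189,0,-90,36,-130,-189,0,-90]}}

```text
clock: 7.42
position: [0.461, 0.0203, 0.2371]
ee_rot: [-0.001, 0.783, 0.622, -0.001]
contact_force: [-0.6, -0.7, -0.2]
width: 0.0361
gripper_force: 0.0
```

Call:
{"api": "apply_moves", "payload": {"deltas": [36,0,0,0,-4.1,36,0,0,0,-4.1,36,0,0,0,-4.1]}}

```text
clock: 7.67
position: [0.4613, 0.0201, 0.2375]
ee_rot: [-0.001, 0.763, 0.647, -0.001]
contact_force: [0.4, -0.4, -1.1]
width: 0.0361
gripper_force: 0.0
```

```bash
python3 - <<'E'
from h import *
np.set_printoptions(precision=4,suppress=True)
w=get_image("wrist");save(w,"w4.png")
s=get_state();M=rot(s["ee_rot"]);print(s["clock"],s["position"],np.degrees(np.arctan2(M[1,1],M[0,1])),s["qpos"])
a=place_of("hood_handle",w)
print([(x["point"],x["score"],atz(w,x["point"],.104)) for x in a[:2]], proj(w,[.461,.0205,.104]))
E
```

```text
7.7167 [0.4614 0.0201 0.2377] -9.388492492208075 [-0.1074  0.1135  1.7491  0.0001  1.2808  0.0564]
[([314.6, 196.8], 0.59, array([0.4553, 0.0184, 0.104 ]))] [320.5076 193.623 ]
```

View pics/w4.png

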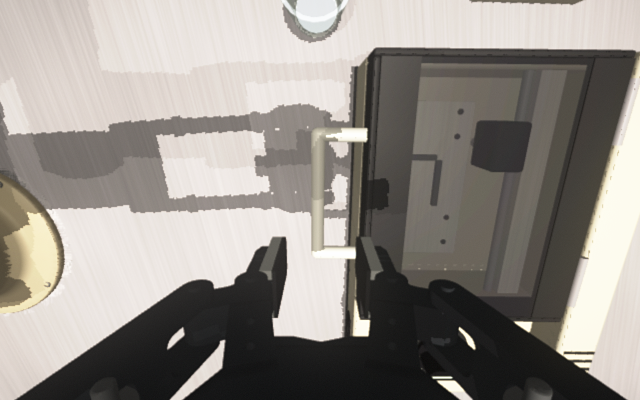

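The bar's centre line is at column 319 (rows 130–250), within 2 mm of the TCP line. I'll descend, then close in the next call.

Call:
{"api": "apply_moves", "payload": {"deltas": [36,0,-1,30,0,36,0,-1,60,0,36,0,-1,85,0,36,0,-1,105,0,36,0,-1,120,0,36,0,-1,129,0,36,0,-1,133,0,36,0,-1,133,0], "squeeze": 50}}

```text
clock: 8.43
position: [0.4606, 0.0202, 0.1049]
ee_rot: [-0.001, 0.762, 0.647, -0.0]
contact_force: [-0.5, 0.5, -0.0]
width: 0.0364
gripper_force: 0.0
```

Call:
{"api": "apply_moves", "payload": {"deltas": [5,0,0,0,0,5,0,0,0,0,5,0,0,0,0,5,0,0,0,0,5,0,0,0,0,5,0,0,0,0]}}

```text
clock: 8.93
position: [0.458, 0.0207, 0.1062]
ee_rot: [-0.002, 0.762, 0.647, -0.002]
contact_force: [-5.9, 0.7, 5.6]
width: 0.0103
gripper_force: 48.7
```

```bash
python3 - <<'E'
from h import *
s=get_state();M=rot(s["ee_rot"]);print(s["position"],s["contact_force"],s["moment"],M.round(4).tolist())
for d in range(3,64,3):
    p=np.radians(d);print(d,round(1e3*(.24-.24*np.cos(p)-.016*np.sin(p)),1),round(-1e3*(.24*np.sin(p)-.016*np.cos(p)+.016),1))
E
```

```text
[0.45804682 0.02072254 0.10620534] [-5.88725578  0.66315664  5.57861508] [ 0.1690892   1.07042331 -0.12042354] [[0.1618, 0.9868, -0.0051], [0.9868, -0.1618, 0.0009], [0.0001, -0.0052, -1.0]]
3 -0.5 -12.6
6 -0.4 -25.2
9 0.5 -37.7
12 1.9 -50.2
15 4.0 -62.7
18 6.8 -74.9
21 10.2 -87.1
24 14.2 -99.0
27 18.9 -110.7
30 24.2 -122.1
33 30.0 -133.3
36 36.4 -144.1
39 43.4 -154.6
42 50.9 -164.7
45 59.0 -174.4
48 67.5 -183.6
51 76.5 -192.4
54 86.0 -200.8
57 95.9 -208.6
60 106.1 -215.8
63 116.8 -222.6
```

The pads hold the bar, which sits about 3 mm nearer than commanded. I'll lift along the arc to 30°.

Call:
{"api": "apply_moves", "payload": {"deltas": [5,0,-3,-4,0,5,0,-3.5,-12.6,0,5,0,-3.4,-25.2,0,5,0,-2.5,-37.7,0,5,0,-1.1,-50.2,0,5,0,1,-62.7,0,5,0,3.8,-74.9,0,5,0,7.2,-87.1,0,5,0,11.2,-99,0,5,0,15.9,-110.7,0,5,0,21.2,-122.1,0,5,0,21.2,-122.1,0]}}

```text
clock: 9.93
position: [0.4813, 0.0167, 0.2302]
ee_rot: [-0.0, 0.762, 0.647, -0.0]
contact_force: [-4.6, 0.4, -0.8]
width: 0.0102
gripper_force: 49.0
```

```bash
python3 - <<'E'
from h import *
np.set_printoptions(precision=4,suppress=True)
w=get_image("scene");save(w,"s5.png")
s=get_state();print(s["position"],s["contact_force"],s["moment"],s["width"],s["gripper_force"])
for q in("hood_handle","hood_hinge"):
    a=place_of(q,w);print(q,[(x["point"],x["score"]) for x in a[:2]])
print(proj(w,s["position"]))
cv2.imwrite("pics/c5.png",cv2.resize(cv2.imread("pics/s5.png")[110:280,200:420],None,fx=3,fy=3))
E
```

```text
[0.4808 0.0168 0.2292] [-4.0409 -0.2182 -0.6089] [ 0.0441  0.8003 -0.1106] 0.009661079575344534 49.03626501560211
hood_handle [([342.6, 142.7], 0.64)]
hood_hinge [([262.8, 202.3], 0.56)]
[343.8369 138.7501]
```

View pics/c5.png

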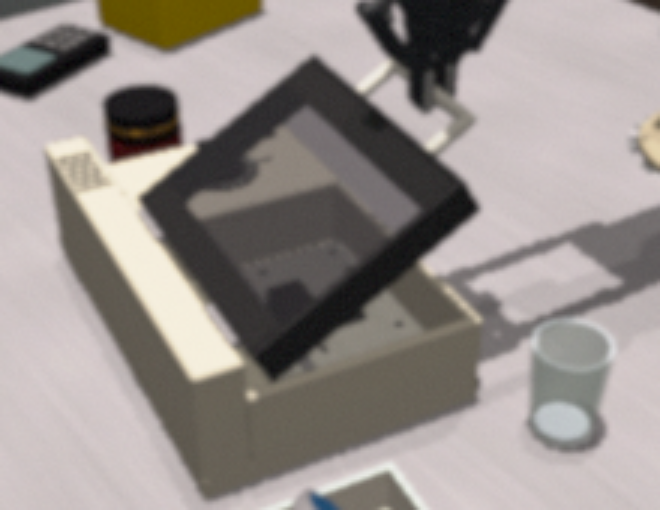

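The hood is lifting with the bar between the pads: handle at about full-frame (343,142), glass and jar unmoved. I'll go on to 60°.

Call:
{"api": "apply_moves", "payload": {"deltas": [5,0,4.8,-11.2,0,5,0,11.2,-22,0,5,0,18.2,-32.5,0,5,0,25.7,-42.6,0,5,0,33.8,-52.3,0,5,0,42.3,-61.5,0,5,0,51.3,-70.3,0,5,0,60.8,-78.7,0,5,0,70.7,-86.5,0,5,0,80.9,-93.7,0,5,0,80.9,-93.7,0,5,0,80.9,-93.7,0]}}

```text
clock: 11.08
position: [0.5582, 0.0032, 0.3244]
ee_rot: [-0.001, 0.762, 0.647, -0.002]
contact_force: [-14.0, -0.6, 13.9]
width: 0.0099
gripper_force: 49.5
```

```bash
cat > ang.py <<'E'
from h import *
np.set_printoptions(precision=4,suppress=True)
s=get_state();print(s["clock"],s["position"],s["contact_force"],s["width"],s["gripper_force"])
# handle at shut (measured in-plane x) and hinge in the vertical plane along engraver x
ex=np.array([np.cos(np.radians(-9.3)),np.sin(np.radians(-9.3))])
x0=np.array([.458,.0207])@ex
f=lambda p:np.array([x0+.24-.24*np.cos(p)-.016*np.sin(p),.12+.24*np.sin(p)-.016*np.cos(p)])
hx,hz=x0+.24,.12
t=s["position"];u=t[:2]@ex-hx;v=t[2]-hz
print("angle from TCP",np.degrees(np.arctan2(v,-u)+np.arctan2(.016,.24)),"radius",np.hypot(u,v))
E
python3 - <<'E'
exec(open("ang.py").read())
w=get_image("scene");save(w,"s6.png");t=get_image("top")
obs=[]
for im in(w,t):
    for q in("hood_handle","knob_grip"):
        a=place_of(q,im);print(q,[(x["point"],x["score"]) for x in a[:1]],proj(im,s["position"]))
cv2.imwrite("pics/c6.png",cv2.resize(cv2.imread("pics/s6.png")[70:280,200:420],None,fx=2.8,fy=2.8))
E
```

```text
11.0833 [0.5582 0.0032 0.3244] [-13.9924  -0.5904  13.938 ] 0.0098921087228589 49.517505168914795
angle from TCP 59.731313444436765 radius 0.24682961008205248
hood_handle [([314.4, 112.4], 0.55)] [314.2344 105.5747]
knob_grip [] [314.2344 105.5747]
hood_handle [([274.6, 166.2], 0.61)] [351.9465 194.6516]
knob_grip [([411.6, 208.7], 0.68)] [351.9465 194.6516]
```

View pics/c6.png

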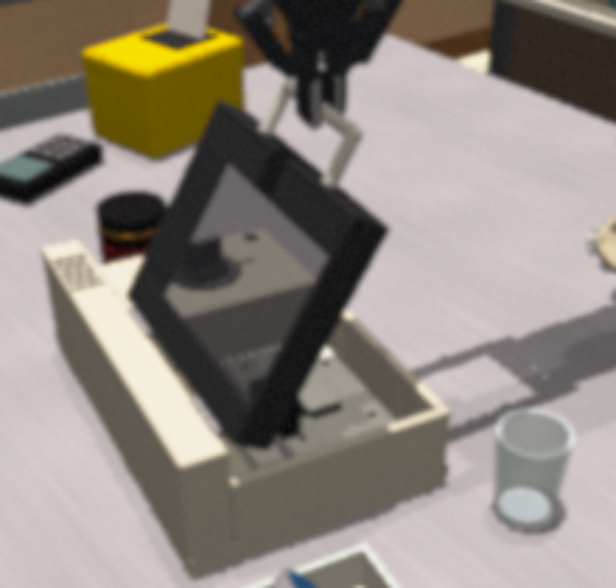

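The hood stands near 60°, held by the bar, and the knob is still visible through the window. There is a radial load of about 20 N, so I'll ease it. First I'll read the settled state and check the angle visually against a projected hood outline.

```bash
cat > ov.py <<'E'
import sys
exec(open("ang.py").read())
w=get_image("scene");save(w,"s7.png")
ey=np.array([-ex[1],ex[0]])
H=x0+.24                     # hinge in-plane coordinate
yb=np.array([.458,.0207])@ey # handle middle = local y .065
def P(al,dn,y,ph): # along hood, below top plane, local y
    p=np.radians(ph); u=H-al*np.cos(p)-dn*np.sin(p); z=.12+al*np.sin(p)-dn*np.cos(p)
    q=u*ex+(yb+y-.065)*ey; return np.array([q[0],q[1],z])
im=cv2.resize(cv2.imread("pics/s7.png")[70:280,200:420],None,fx=2.8,fy=2.8)
for ph,c in((55,(0,0,255)),(60,(0,255,0)),(65,(255,0,0))):
    L=[P(0,0,-.055,ph),P(.2,0,-.055,ph),P(.2,0,.185,ph),P(0,0,.185,ph)]
    pts=np.array([(proj(w,q)-[200,70])*2.8 for q in L]);print(ph,pts.round().tolist())
    cv2.polylines(im,[pts.astype(np.int32)],True,c,1)
cv2.imwrite("pics/c7.png",im)
E
python3 ov.py
```

```text
11.3833 [0.5576 0.0034 0.324 ] [-13.3731  -1.2674  14.4997] 0.009871572032707008 49.47269082069397
angle from TCP 59.57310772368614 radius 0.24681733925232288
55 [[122.0, 301.0], [229.0, 104.0], [373.0, 220.0], [233.0, 453.0]]
60 [[122.0, 301.0], [213.0, 97.0], [355.0, 212.0], [233.0, 453.0]]
65 [[122.0, 301.0], [195.0, 90.0], [335.0, 207.0], [233.0, 453.0]]
```

View pics/c7.png

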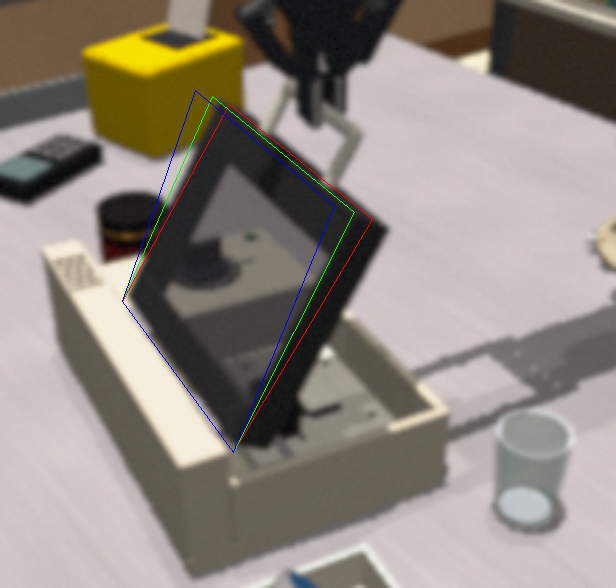

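The overlay says 58–61°. I've used all ten picture views, so the rest will be numeric. I'll ease the radial load.

Call:
{"api": "apply_moves", "payload": {"deltas": [5,0,-1.5,-2,0,5,0,-2.5,-4,0,5,0,-2.5,-4,0,5,0,-2.5,-4,0,5,0,-2.5,-4,0,5,0,-2.5,-4,0]}}

```text
clock: 11.93
position: [0.5587, 0.0032, 0.325]
ee_rot: [0.0, 0.762, 0.647, -0.001]
contact_force: [-3.4, -3.5, -0.2]
width: 0.0095
gripper_force: 49.4
```

```bash
cat > fit.py <<'E'
# fit hood angle (and small hinge shift) by matching outline edges: darkness contrast across right/front edges in scene view
exec(open("ang.py").read())
from scipy.optimize import least_squares
ey=np.array([-ex[1],ex[0]]);yb=np.array([.458,.0207])@ey
w=get_image("scene");t=get_image("top")
def P(al,dn,y,ph,dx):
    u=x0+.24+dx-al*np.cos(ph)-dn*np.sin(ph);z=.12+al*np.sin(ph)-dn*np.cos(ph);q=u*ex+(yb+y-.065)*ey
    return np.array([q[0],q[1],z])
G={id(im):cv2.GaussianBlur(im["frame"].astype(np.float32).mean(2),(0,0),1.0) for im in(w,)}
def score(ph,dx,dy,dv):
    tot=0
    for ed in ("side","front"):
        for k in np.linspace(.15,.9,25):
            f=(lambda o:P(.2*k,0,-.055-o+dy,ph,dx)) if ed=="side" else (lambda o:P(.2+o,0,-.055+.24*k*.25+dy,ph,dx))
            a,b=proj(w,f(.006)),proj(w,f(-.006))
            g=lambda p:cv2.remap(G[id(w)],np.float32([[p[0]]]),np.float32([[p[1]+dv]]),1)[0,0]
            tot+=np.clip(g(a)-g(b),-40,40)
    return tot
best=sorted(((score(np.radians(p),dx,dy,0),p,dx,dy) for p in np.arange(52,68,1) for dx in np.arange(-.010,.0061,.002) for dy in np.arange(-.006,.0061,.003)),reverse=True)[:8]
for b in best: print(np.round(b,4))
E
python3 fit.py
```

```text
11.9333 [0.5587 0.0032 0.325 ] [-3.4348 -3.4685 -0.2024] 0.009459325494907255 49.43700850009918
angle from TCP 59.906464613457054 radius 0.2470487070613853
[1418.5883   57.        0.        0.003 ]
[1416.6331   57.        0.002     0.006 ]
[1415.9199   57.       -0.002     0.    ]
[1415.8477   56.       -0.004    -0.006 ]
[1414.481   58.      -0.002    0.003]
[1413.9492   57.       -0.004    -0.003 ]
[1413.6185   56.        0.        0.    ]
[1413.015   56.      -0.002   -0.003]
```

The load is off without the hood moving. To settle the visual angle I'll calibrate the hinge offset on the first scene picture, where the hood was shut, and then fit only the angle.

```bash
cat > fit2.py <<'E'
exec(open("ang.py").read())
from scipy.optimize import differential_evolution as DE
w=get_image("scene")
gray=lambda f:cv2.GaussianBlur(cv2.cvtColor(f,cv2.COLOR_RGB2GRAY).astype(np.float32),(0,0),.8)
G0=gray(cv2.cvtColor(cv2.imread("pics/s.png"),cv2.COLOR_BGR2RGB));G1=gray(w["frame"])
Hc=np.array([.458,.0207])+.24*ex
def P(al,y,ph,q):
    dx,dy,yaw=q; a=np.radians(-9.3+yaw);e=np.array([np.cos(a),np.sin(a)]);n=np.array([-e[1],e[0]])
    xy=Hc+np.array([dx,dy])/1e3-al*np.cos(ph)*e+(y-.065)*n
    return np.array([xy[0],xy[1],.12+al*np.sin(ph)])
def contrast(G,edges):
    A=np.array([p for ed in edges for p in ed])  # pairs out,in
    px=np.array([[proj(w,a),proj(w,b)] for a,b in A],np.float32)
    v=cv2.remap(G,np.ascontiguousarray(px[...,0]),np.ascontiguousarray(px[...,1]),1)
    return np.clip(v[:,0]-v[:,1],-50,50).mean()
K=np.linspace(.08,.92,20);o=.005
side=lambda ph,q:[(P(.2*k,-.055-o,ph,q),P(.2*k,-.055+o,ph,q)) for k in K]
rear=lambda ph,q:[(P(-o,-.055+.24*k,ph,q),P(o,-.055+.24*k,ph,q)) for k in K]
front=lambda ph,q,m=1:[(P(.2+o,-.055+.24*k*m,ph,q),P(.2-o,-.055+.24*k*m,ph,q)) for k in K]
B=[(-10,10),(-10,10),(-3,3)]
r=DE(lambda q:-contrast(G0,[side(0,q),rear(0,q)]),B,seed=1,maxiter=40,popsize=10);print("closed",r.x,r.fun)
for q in(r.x,):
    for d in np.arange(53,67,1.): print(d,[round(float(contrast(G1,[e(np.radians(d),q)])),1) for e in(side,rear,lambda p,q:front(p,q,.3),front)])
B4=B+[(50,70)]
r=DE(lambda q:-contrast(G0,[side(0,q[:3]),rear(0,q[:3])])-contrast(G1,[side(np.radians(q[3]),q[:3]),front(np.radians(q[3]),q[:3])]),B4,seed=1,maxiter=40,popsize=10);print("joint",r.x,r.fun)
E
python3 fit2.py
```

```text
12.0333 [0.5587 0.0032 0.325 ] [-3.925  -3.5909  0.2806] 0.010161939382441037 49.43890392780304
angle from TCP 59.90355274508169 radius 0.24704852276090966
closed [ 3.0414  0.0644 -1.5808] -41.58289337158203
53.0 [9.8, 50.0, 50.0, 50.0]
54.0 [10.3, 50.0, 50.0, 50.0]
55.0 [11.2, 50.0, 49.1, 48.8]
56.0 [14.4, 50.0, 47.2, 44.8]
57.0 [21.3, 50.0, 45.0, 39.0]
58.0 [27.7, 50.0, 40.2, 32.7]
59.0 [29.6, 50.0, 32.6, 26.6]
60.0 [28.7, 50.0, 26.6, 22.2]
61.0 [23.2, 50.0, 21.3, 17.9]
62.0 [14.6, 50.0, 16.0, 13.5]
63.0 [8.4, 50.0, 11.2, 8.8]
64.0 [5.0, 50.0, 6.9, 4.7]
65.0 [3.5, 50.0, 3.8, 1.9]
66.0 [3.3, 50.0, 2.2, 0.1]
joint [-3.619   4.3735 -0.1791 60.8422] -81.18783569335938
```

The estimates cluster around 59–61°. I'll hold for a moment to confirm it is steady, then hand in.

Call:
{"api": "apply_moves", "payload": {"deltas": [5,0,1,-1,0,5,0,1,-1,0,5,0,1,-1,0,5,0,1,-1,0,5,0,1,-1,0,5,0,1,-1,0,5,0,1,-1,0,5,0,1,-1,0,5,0,1,-1,0,5,0,1,-1,0,5,0,1,-1,0,5,0,1,-1,0]}}

```text
clock: 13.08
position: [0.5598, 0.003, 0.3258]
ee_rot: [0.0, 0.762, 0.647, -0.001]
contact_force: [-3.3, -4.5, -1.5]
width: 0.0098
gripper_force: 49.4
```

```bash
python3 - <<'E'
exec(open("ang.py").read())
print(np.abs(s["qd"]).max())
print(sign_off())
E
```

```text
13.0833 [0.5598 0.003  0.3258] [-3.2664 -4.4501 -1.5155] 0.009837462340206347 49.35755968093872
angle from TCP 60.22216415618718 radius 0.24708425455367936
0.002286402359796113
the job is handed in; nothing more can be done
None
```

I set the knob to within about 1° of the long index mark and handed in at 13.1 s with the gripper still holding the hood steady at about 60° (estimates ran from about 57° to 61°); the arm didn't go near the jar, glass or mirror box.

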